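# Open the purge gas and press the start button

## Robot

A 6-joint arm with a two-finger parallel gripper is mounted at the origin on the work surface. World frame = base frame: x ahead of the robot, y to its left, z up, the work surface at z = 0. Lengths are in mm, angles in rad, forces in N, time in s.
With the tool pointing down it reaches from about 350 to 975 mm from the base axis. Payload 7.1 kg.
Tool frame: the origin (TCP) lies on the centre line of the jaws, within the pads' length; the fingertips stand 8 mm ahead of it and the grasp point (between the pads) lies 11 mm behind it; z points along the fingers, x is the direction in which the jaws open and shut, and the axes are right-handed (so a half turn about z gives the same grasp; the last joint's range is limited). The gripper opens to 88 mm and grips with 3 to 60 N. Pads are 20 mm wide; open, the fingers measure 115 mm over their backs; the gripper's body (75 mm by 178 mm) begins 61 mm behind the grasp point.
Start: joints at [-1.139, 0.423, 1.63, -0, 1.089, -0.019], TCP at [272.318, -562.537, 230.675] pointing down, gripper open.
Joint ranges: [-3, 3], [-0.9, 2.11], [0.09, 2.58], [-1.31, 4.45], [0.11, 2.69], [-2.54, 2.54]. Speed limits (rad/s): [2.39, 2.39, 3.01, 3.14, 3.14, 3.14].

## Interface

Orientations are given as a rotation vector (axis times angle).
In Python, from workcell import ctrl gives the robot as it stands.
- The arm moves only by the shell command python3 -m handwheel 'ROWS'. ROWS is JSON, a list of rows, each a list of 3 entries, a list of its own where there are three numbers: the turn, a rotation vector about the tool's x, y, z in rad, then the shift along the tool's x, y, z in mm, then the opening, from 0 (shut) to 1 (fully open). In form: [[[ax, ay, az], [tx, ty, tz], jaw], ...]. A call has exactly 10 rows; each row shifts and turns the pose as measured when the row begins, along the tool's axes as they then stand; what a row does not reach is not made up. A row lasts 1/12 s, in which the tool goes at most 41.7 mm and 7.16 degrees, less where a joint would pass 70% of its speed; a pose out of reach is approached as far as the arm can. A call with a gripper value outside its range is refused whole. The fingers move at their own pace and stop on an object; the grip force is fixed at half the most. Time passes only in rows, so rows that do not move let the fingers close, or fill a call up. It gives the time, the measured TCP pose, the force and the opening at its end, in the units of the state.
- ctrl.get_obs(): the state, without advancing time (a new reading comes with each control period).
- ctrl.get_image(name): name is "side" or "top"; returns a dict with "pixels" (400x640x3 uint8, red, green, blue), "camera_matrix" (3x3 intrinsics, pixels), "rvec" (rotation vector, rad) and "tvec" (3), from world to camera coordinates, as OpenCV has them. Camera axes: x right, y down, z forward; pixel columns grow to the right and rows downward; lengths in mm; the calibration is good to about 2 mm. A picture is of the moment at which its call begins. There is no depth.
- ctrl.close_job(): hands the job in, once; it reports no verdict.
Trained networks look in a picture, given as the dict that the camera call returned (one of the last four; its "shot" number tells which), for a name from the list of things; names that differ only in an ending like _2 or _b are one class to them, and where a whole thing is asked for, a point or a joint stands for the part that bears it (a point fixed in the world has none). Each returns a list of dicts, best first, with "score" (0 to 1); they miss things now and then, are a little off and sometimes report something else, mostly with a low value. They report only what shows in the picture. A call takes as long as a camera call.
- ctrl.look_for(picture, query): "position" ([x, y, z] in mm, in the coordinates of the camera as it stood for that picture, good to about 4 mm: the middle of the surface that is visible of it).
- ctrl.spot_point(picture, query): "position" ([x, y, z] in mm, in the coordinates of the camera as it stood for that picture, good to about 4 mm: a listed point, or the origin of a listed thing).
The state is a dict: "t": time; "qpos": joint angles; "qvel": joint speeds; "joint_torque": joint torques, N m; "ee_pos": TCP position; "orientation": TCP orientation; "ft_force": force on the tool from outside, world axes, zero at the start; "moment": the same for the moment, N m; "width": finger opening in mm.
Only numpy, scipy, OpenCV 4.12 (cv2) and the standard library are available. Lean on these libraries where they do the work, as an engineer would, in place of code of your own. Each camera call takes 0.05 s, during which the arm holds its last target.

## Task

On the welding bench, open the purge gas: push the lever of the brass valve right over, away from the robot, until it reaches its stop, and leave it there. Then start the purge by gently pressing the wide mushroom button well down with the fingertips, let it come up again and withdraw. Do not press the slim button or the ring-guarded button, do not shift or pick up the button stations, and leave the tube, the flange and the brush alone.

Things in the scene. Friction and masses are not known exactly. Their poses are not given: they have to be found in the camera images.
- valve: Brass valve block screwed to the bench, 70 (x) x 60 (y) x 42 mm high, with pipe stubs of 30 mm diameter reaching 60 mm out along its own +y and -y. Origin at the centre of its underside; z up; its +x is the direction in which the lever is pushed over (away from the robot, within 0.5 rad). The horizontal lever hinge runs along its y, 50 mm above the bench, right above the origin, in a 24 mm diameter steel boss (top 62 mm above the bench).
- valve_lever (a joint): Hinge angle of the valve's steel lever (12 mm diameter rod, 90 mm from hinge to the centre of its black 22 mm ball). 0: leans 0.6 rad from upright towards the valve's -x (gas shut); 1.2: leans 0.6 rad towards +x, at its stop (gas open). Starts between 0 and 0.3. Held by friction, about 1 N at the ball and 1.6 N at 50 mm from the hinge; stays where it is left.
- lever_tip (a point): Centre of the black ball at the lever's end, 124 mm above the bench when shut or fully open, 140 mm when upright.
- mushroom_station: Loose grey box (0.75 kg, simply standing on the bench) 76 x 76 x 46 mm high with a 4 mm steel collar of 46 mm diameter on top; origin at the centre of its underside, z up, sides along x and y. Carries in the middle the wide mushroom button.
- mushroom_top (a point): Centre of the top of the wide domed mushroom button (head 54 mm diameter), 75 mm above the bench when released.
- mushroom_button (a joint): The mushroom button's press. Black plastic; joint value 0 when released, up to 0.008 m fully down; sprung: about 2 N to start moving, 5 N fully down, comes up by itself.
- slim_station: Loose grey box (0.75 kg, simply standing on the bench) 76 x 76 x 46 mm high with a 4 mm steel collar of 46 mm diameter on top; origin at the centre of its underside, z up, sides along x and y. Carries in the middle the slim button.
- slim_top (a point): Centre of the top of the slim, tall button (16 mm diameter), 84 mm above the bench when released.
- slim_button (a joint): The slim button's press. Black plastic; joint value 0 when released, up to 0.008 m fully down; sprung: about 2 N to start moving, 5 N fully down, comes up by itself.
- guarded_station: Loose grey box (0.75 kg, simply standing on the bench) 76 x 76 x 46 mm high with a 4 mm steel collar of 46 mm diameter on top; origin at the centre of its underside, z up, sides along x and y. Carries in the middle the guarded button.
- guarded_top (a point): Centre of the top of the button (24 mm diameter) that sits inside a steel guard ring (47 mm diameter, rim 70 mm above the bench); button top 64 mm above the bench when released.
- guarded_button (a joint): The guarded button's press. Black plastic; joint value 0 when released, up to 0.008 m fully down; sprung: about 2 N to start moving, 5 N fully down, comes up by itself.
- tube: Loose steel tube offcut standing on end, 50 mm diameter, 60 mm high; origin at the centre of its underside.
- flange: Loose steel exhaust flange lying flat, 90 x 65 x 8 mm with a 36 mm hole; origin at the centre of its underside.
- brush: Loose wooden-handled brush lying on the bench along its own x, about 0.2 m long; origin at its underside.

How it is judged (in metres and radians):
On the way, in this order (a step that is already met when the one before it is completed fails the run):
1. the valve lever is pushed over to its open stop (value of joint valve_lever above 1.05 rad), for 0.1 s.
2. the mushroom button is pressed down by the fingertips (value of joint mushroom_button above 0.0045 m and contact force between the fingers and mushroom_station above 0.5 N), for 0.1 s.
At the end, for the whole second after the job is handed in: The lever is at its open stop (joint above 1.05 of 1.2 rad), all three buttons are up (within 1 mm), the stations and the tube stand upright, and stations, tube, flange and brush are at rest within 20 mm of where they began (value of joint valve_lever above 1.05 rad and value of joint each of mushroom_button, slim_button, guarded_button below 0.001 m and distance of each of mushroom_station, slim_station, guarded_station, tube, flange, brush from where it was at the start of the episode below 0.02 m and angle between each of mushroom_station, slim_station, guarded_station, tube's own z axis and vertical below 0.15 rad and linear speed of each of mushroom_station, slim_station, guarded_station, tube, flange, brush below 0.02 m/s); the robot touches nothing.
It fails at once if the mushroom button is pressed (2 mm) before the valve lever is over (value of joint mushroom_button above 0.002 m and value of joint valve_lever below 1 rad).
It fails at once if the slim or the guarded button is pressed (more than 2 mm) (value of joint any of slim_button, guarded_button above 0.002 m).
It fails at once if the mushroom button is pressed hard (over 25 N) (contact force between the fingers and mushroom_station above 25 N).
It fails at once if a station is shifted by over 20 mm, lifted over 8 mm or tipped (distance of any of mushroom_station, slim_station, guarded_station from where it was at the start of the episode above 0.02 m or height (world z) of any of mushroom_station, slim_station, guarded_station above 0.008 m or angle between any of mushroom_station, slim_station, guarded_station's own z axis and vertical above 0.15 rad).
It fails at once if the tube, flange or brush is moved by over 20 mm (distance of any of tube, flange, brush from where it was at the start of the episode above 0.02 m).
It also fails if it takes over 48 s, if anything falls off the work surface, if the arm or the gripper's body presses on something with over 40 N, if the wrist force passes 120 N, or if a joint passes its speed limit or range.

## Working session

There is one attempt and no reset: what is moved stays moved. The work goes in short steps, Python scripts to look and compute and a shell command to move; the robot and the scene stay as the last step left them, time stands still between calls to the robot, and variables do not carry over. Pictures are saved under pics/ and viewed, and the job is handed in when it is done.

```bash
ls; mkdir -p pics
cat > h.py <<'E'
import numpy as np, cv2
from scipy.spatial.transform import Rotation as R
from workcell import ctrl
def shot(n,fn=None):
    p=ctrl.get_image(n)
    if fn: cv2.imwrite('pics/'+fn,p['pixels'][:,:,::-1])
    return p
def w(p,c):
    Rm=cv2.Rodrigues(np.array(p['rvec'],float))[0]
    return Rm.T@(np.array(c,float)-np.array(p['tvec'],float).ravel())
def px(p,X):
    return cv2.projectPoints(np.array([X],float),np.array(p['rvec'],float),np.array(p['tvec'],float),np.array(p['camera_matrix'],float),None)[0].ravel()
E
python3 - <<'E'
from h import *
o=ctrl.get_obs();print({k:np.round(v,3) for k,v in o.items()})
for n in('side','top'):
    p=shot(n,n+'0.png')
    print(n,'cam',w(p,[0,0,0]).round())
    for q in ['valve','lever_tip','mushroom_station','mushroom_top','slim_top','guarded_top','tube','flange','brush']:
        for d in ctrl.spot_point(p,q)[:2]:
            X=w(p,d['position']);print(q,round(d['score'],2),X.round(1),px(p,X).round())
E
```

```text
pics
{'t': np.float64(0.0), 'qpos': array([-1.139,  0.424,  1.631, -0.   ,  1.089, -0.019]), 'qvel': array([-0.   ,  0.001, -0.001, -0.001, -0.001, -0.   ]), 'joint_torque': array([ 2.0000e-03, -5.4462e+01, -2.7367e+01,  6.4000e-02,  2.3000e-02,
       -0.0000e+00]), 'ee_pos': array([ 272.09 , -562.073,  229.905]), 'orientation': array([-2.661e+00,  1.668e+00,  2.000e-03]), 'ft_force': array([-0.273, -0.643,  0.386]), 'moment': array([ 0.023, -0.016, -0.032]), 'width': np.float64(87.662)}
side cam [333. 827. 661.]
valve 0.63 [592.7 249.5  -0.9] [290. 287.]
lever_tip 0.7 [552.7 258.1 124.6] [306. 250.]
mushroom_station 0.76 [ 510.1 -309.8   -7.9] [382. 175.]
mushroom_top 0.44 [ 502.3 -308.6   70.7] [387. 154.]
slim_top 0.55 [ 588.9 -135.2   76.5] [344. 173.]
guarded_top 0.6 [507.8  38.6  66. ] [355. 217.]
tube 0.63 [714.1  55.   -3.5] [276. 225.]
tube 0.42 [ 587.  -133.6   77.6] [345. 173.]
flange 0.85 [ 699.7 -301.7   -3.8] [326. 164.]
flange 0.7 [513.2  40.3  -3.7] [351. 239.]
brush 0.83 [621.  429.6  -1.6] [237. 351.]
top cam [ 408.   60. 1235.]
valve 0.63 [596.1 246.1   0.7] [232. 190.]
lever_tip 0.71 [ 594.7 -136.     1.6] [378. 195.]
lever_tip 0.6 [551.1 254.6 126.8] [219. 201.]
mushroom_station 0.83 [ 510.  -314.3   -0.6] [446. 230.]
mushroom_top 0.93 [ 507.  -310.4   69.5] [453. 229.]
mushroom_top 0.56 [714.9  51.5   1.8] [308. 148.]
slim_top 0.45 [ 591.4 -138.4   82.7] [385. 192.]
slim_top 0.3 [ 506.9 -314.9   -1.8] [446. 231.]
guarded_top 0.64 [511.7  33.5  64.9] [313. 223.]
tube 0.81 [714.8  50.7   2.1] [308. 148.]
flange 0.72 [ 697.9 -303.9   -0.8] [442. 159.]
brush 0.78 [ 6.198e+02  4.321e+02 -3.000e-01] [160. 179.]
```

View pics/side0.png

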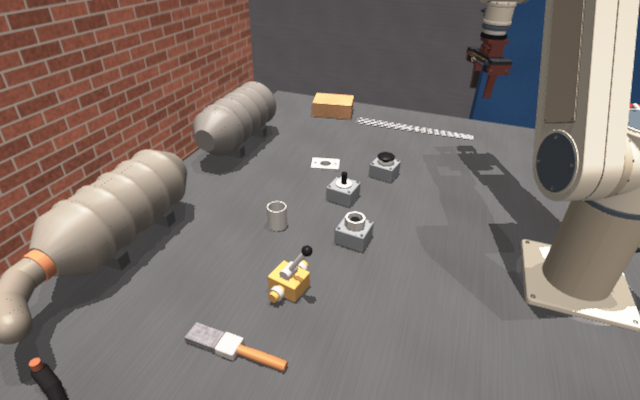

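View pics/top0.png

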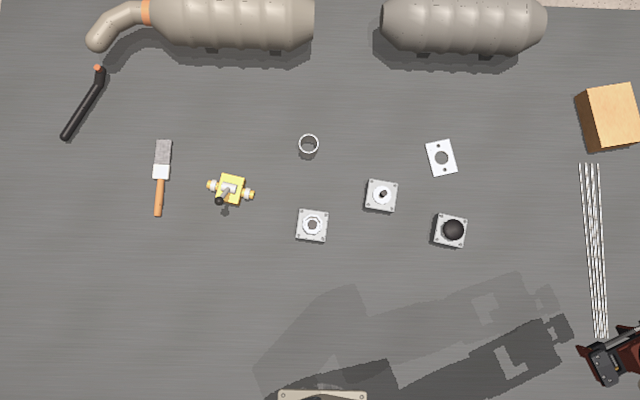

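Side view: valve at about (290,280) with its ball at (307,250), mushroom at (386,158). Top view: valve (230,189), ball (219,201), mushroom (453,229). The networks agree with this. Next is the valve's yaw, from the yellow body and the pipe stubs.

Run:
```python
from h import *
p=shot('top')
im=p['pixels'][150:230,180:280]
cv2.imwrite('pics/v.png',cv2.resize(im[:,:,::-1],(800,640)[:2],interpolation=cv2.INTER_CUBIC)[:600])
o=np.array([595,248,0.])
for yaw in (-.3,-.2,-.1,0,.1):
    c,s=np.cos(yaw),np.sin(yaw)
    f=lambda x,y,z:px(p,o+[c*x-s*y,s*x+c*y,z])
    print(yaw,'stub+y',(f(0,90,21)-[180,150])*8,'stub-y',(f(0,-90,21)-[180,150])*8,[((f(a,b,42)-[180,150])*8).round() for a,b in((35,30),(35,-30),(-35,-30),(-35,30))])
```

```text
-0.3 stub+y [131.20328833 223.40860423] stub-y [663.6183245  405.34126775] [array([336., 169.]), array([516., 231.]), array([439., 439.]), array([258., 377.])]
-0.2 stub+y [122.48470762 250.0688248 ] stub-y [671.78711409 378.47739488] [array([322., 175.]), array([508., 219.]), array([453., 433.]), array([266., 390.])]
-0.1 stub+y [116.49356469 277.42650661] stub-y [677.19606478 351.02830458] [array([310., 182.]), array([499., 207.]), array([465., 426.]), array([275., 401.])]
0 stub+y [113.29838769 305.20984467] stub-y [679.79985485 323.26944561] [array([297., 191.]), array([489., 197.]), array([478., 417.]), array([285., 411.])]
0.1 stub+y [112.93996063 333.14104969] stub-y [679.58127334 295.47763241] [array([286., 200.]), array([478., 188.]), array([489., 408.]), array([296., 421.])]
```

View pics/v.png

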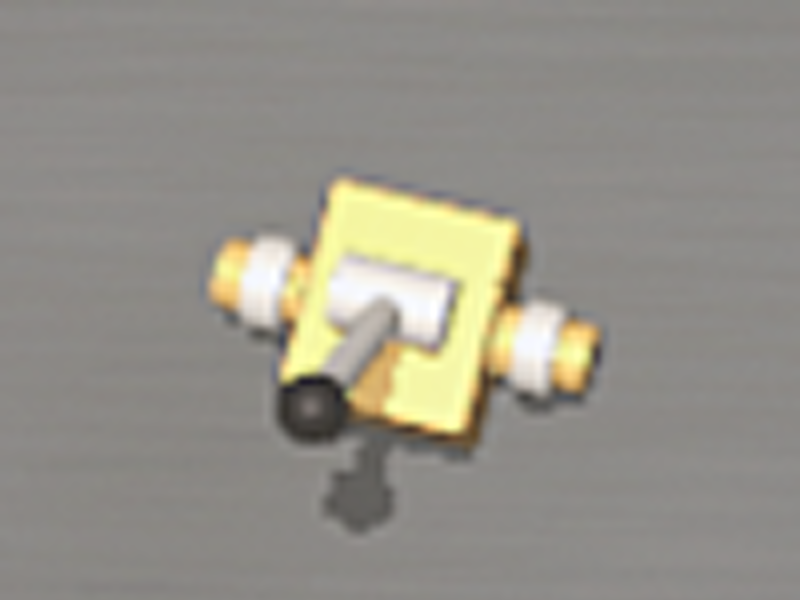

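The picture shows the valve yawed about -0.2 rad: the stub ends are at crop (210,283) and (600,358), and the ball is at (313,407). I put its centre near (594,245). Next I work out the moves.

```bash
cat >> h.py <<'E'
def state():
    o=ctrl.get_obs();r=R.from_rotvec(o['orientation']);return o,np.array(o['ee_pos']),r
def togo(X,yaw=None):
    o,p,r=state();M=r.as_matrix()
    print('t',round(float(o['t']),2),'p',p.round(1),'xaz',np.arctan2(M[1,0],M[0,0]).round(3),'z',M[:,2].round(3),'F',np.round(o['ft_force'],1),'w',round(float(o['width']),1))
    d=np.array(X)-p
    print('delta world',d.round(1),'tool',(M.T@d).round(1))
    return M.T@d
E
python3 - <<'E'
from h import *
from scipy.spatial.transform import Rotation as R
togo([500,264,230])
o,p,r=state()
# 7 rows turning -0.12 each plus world step 33mm/row along the line: tool shift list
d=(np.array([500,264,230])-p); n=25
for i in range(10):
    print(i,(r.as_matrix().T@(d/n)).round(1)); 
    if i<8: r=r*R.from_rotvec([0,0,-.115])
E
```

```text
t 1.05 p [ 272.3 -562.5  230.7] xaz -1.12 z [-0. -0. -1.] F [-0.3 -0.7 -0.4] w 87.7
delta world [ 2.277e+02  8.265e+02 -7.000e-01] tool [-644.8 -565.     0.7]
0 [-25.8 -22.6   0. ]
1 [-23.  -25.4   0. ]
2 [-20.  -27.9   0. ]
3 [-16.6 -30.    0. ]
4 [-13.1 -31.7   0. ]
5 [ -9.4 -33.    0. ]
6 [ -5.5 -33.8   0. ]
7 [ -1.6 -34.3   0. ]
8 [  2.4 -34.2   0. ]
9 [  2.4 -34.2   0. ]
```

```bash
python3 -m handwheel '[[[0,0,-0.115],[-26,-23,0],0],[[0,0,-0.115],[-23,-25,0],0],[[0,0,-0.115],[-20,-28,0],0],[[0,0,-0.115],[-17,-30,0],0],[[0,0,-0.115],[-13,-32,0],0],[[0,0,-0.115],[-9,-33,0],0],[[0,0,-0.115],[-5,-34,0],0],[[0,0,-0.115],[-2,-34,0],0],[[0,0,0],[2,-34,0],0],[[0,0,0],[2,-34,0],0]]'; python3 -c "
from h import *
togo([500,264,230])"
```

```text
t: 1.88
ee_pos: [358.4, -224.0, 229.9]
orientation: [3.125, -0.254, 0.007]
ft_force: [1.1, -0.3, -0.2]
width: 24.5
t 1.88 p [ 358.4 -224.   229.9] xaz -0.162 z [ 0.004 -0.006 -1.   ] F [ 1.1 -0.3 -0.2] w 24.5
delta world [1.416e+02 4.880e+02 1.000e-01] tool [  60.8 -504.5   -2.5]
```

```bash
python3 -m handwheel '[[[0,0,0],[5,-36,0],0],[[0,0,0],[5,-38,0],0],[[0,0,0],[5,-38,0],0],[[0,0,0],[5,-38,0],0],[[0,0,0],[5,-38,0],0],[[0,0,0],[5,-38,0],0],[[0,0,0],[5,-38,0],0],[[0,0,0],[5,-38,0],0],[[0,0,0],[5,-38,0],0],[[0,0,0],[5,-38,0],0]]'; python3 -c "
from h import *
togo([506,263,110])"
```

```text
t: 2.72
ee_pos: [471.3, 159.6, 231.6]
orientation: [3.125, -0.257, 0.021]
ft_force: [0.6, -0.3, 0.2]
width: 0.9
t 2.72 p [471.3 159.6 231.6] xaz -0.164 z [ 0.013 -0.007 -1.   ] F [ 0.6 -0.3  0.2] w 0.9
delta world [  34.7  103.4 -121.6] tool [  15.6 -108.3  121.3]
```

```bash
python3 -m handwheel '[[[0,0,0.02],[5,-36,0],0],[[0,0,0.02],[5,-36,0],0],[[0,0,0],[4,-33,0],0],[[0,0,0],[0,0,25],0],[[0,0,0],[0,0,25],0],[[0,0,0],[0,0,25],0],[[0,0,0],[0,0,25],0],[[0,0,0],[0,0,15],0],[[0,0,0],[0,0,0],0],[[0,0,0],[0,0,0],0]]'; python3 -c "
from h import *
togo([506,263,110])
p=shot('top','t1.png');cv2.imwrite('pics/t1c.png',cv2.resize(p['pixels'][130:250,150:310,::-1],(800,600),interpolation=cv2.INTER_CUBIC))
p=shot('side');cv2.imwrite('pics/s1c.png',cv2.resize(p['pixels'][190:310,220:380,::-1],(800,600),interpolation=cv2.INTER_CUBIC))
"
```

```text
t: 3.55
ee_pos: [511.5, 278.2, 114.4]
orientation: [-3.125, 0.305, -0.036]
ft_force: [0.5, -0.2, -0.1]
width: 0.5
t 3.55 p [511.5 278.2 114.4] xaz -0.195 z [ 0.023 -0.001 -1.   ] F [ 0.5 -0.2 -0.1] w 0.5
delta world [ -5.5 -15.2  -4.4] tool [-2.5 16.   4.3]
```

View pics/t1c.png

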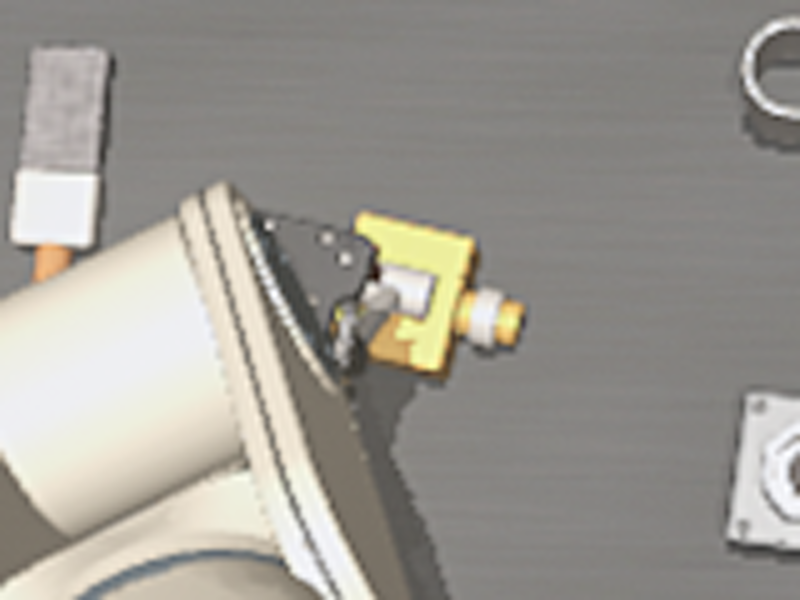

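View pics/s1c.png

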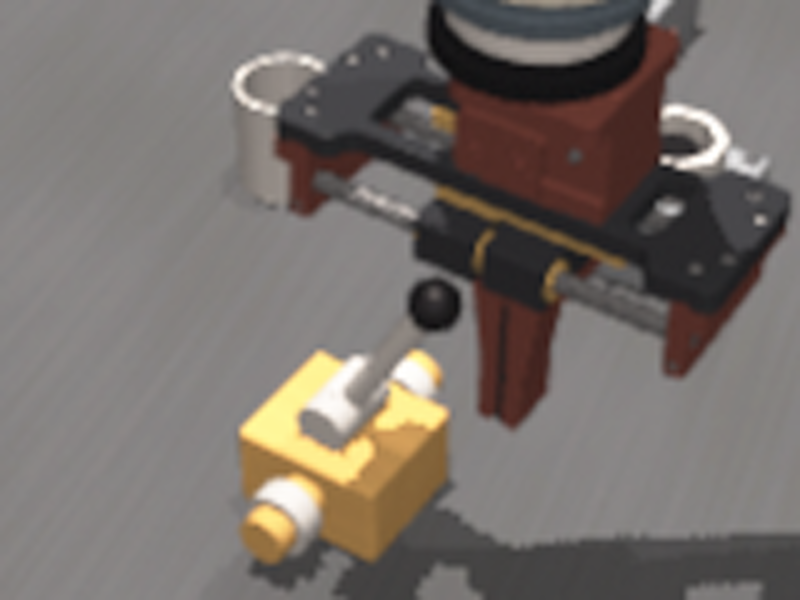

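The side view shows the closed fingers at crop (510,380), on the robot side of the ball at (435,305) and with clearance. They are 16 mm off the lever plane, so I correct that and then push.

```bash
python3 -m handwheel '[[[0,0,0],[0,9,2],0],[[0,0,0],[0,7,2],0],[[0,0,0],[0,1,0],0],[[0,0,0],[8,0,0],0],[[0,0,0],[10,0,0],0],[[0,0,0],[10,0,0],0],[[0,0,0],[10,0,0],0],[[0,0,0],[10,0,0],0],[[0,0,0],[10,0,0],0],[[0,0,0],[0,0,0],0]]'; python3 -c "
from h import *
togo([608,242,110])"
```

```text
t: 4.48
ee_pos: [574.7, 248.0, 119.2]
orientation: [-3.119, 0.307, -0.051]
ft_force: [-0.6, 0.1, -0.5]
width: 0.3
t 4.48 p [574.7 248.  119.2] xaz -0.196 z [ 0.033  0.004 -0.999] F [-0.6  0.1 -0.5] w 0.3
delta world [33.3 -6.  -9.2] tool [33.5 -0.5 10.2]
```

```bash
python3 -m handwheel '[[[0,-0.01,0],[5,0,4],0],[[0,-0.01,0],[6,0,4],0],[[0,-0.01,0],[6,0,3],0],[[0,0,0],[6,0,1],0],[[0,0,0],[5,0,0],0],[[0,0,0],[3,0,0],0],[[0,0,0],[2,0,0],0],[[0,0,0],[0,0,0],0],[[0,0,0],[0,0,0],0],[[0,0,0],[0,0,0],0]]'; python3 -c "
from h import *
togo([608,242,110])
p=shot('side');cv2.imwrite('pics/s2c.png',cv2.resize(p['pixels'][190:310,220:380,::-1],(800,600),interpolation=cv2.INTER_CUBIC))
for d in ctrl.spot_point(p,'lever_tip')[:2]:print(d['score'],w(p,d['position']).round(1))
"
```

```text
t: 5.32
ee_pos: [609.9, 240.7, 103.9]
orientation: [-3.117, 0.307, 0.007]
ft_force: [-2.1, -0.2, -0.5]
width: 0.5
t 5.32 p [609.9 240.7 103.9] xaz -0.196 z [-0.004  0.01  -1.   ] F [-2.1 -0.2 -0.5] w 0.5
delta world [-1.9  1.3  6.1] tool [-2.1 -1.  -6.1]
0.65 [510.4  39.6  -5.5]
0.53 [641.  238.8 122.3]
```

View pics/s2c.png

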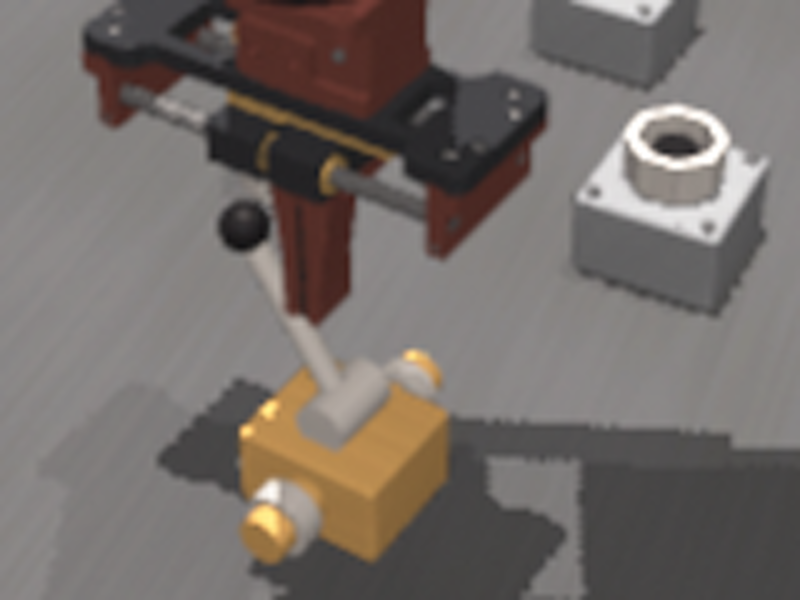

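The side view shows the lever over, with the ball at crop (243,225), measured at x=641. That is about 1.16 rad. I push a little further until the force shows the stop.

```bash
python3 -m handwheel '[[[0,0,0],[3,0,0],0],[[0,0,0],[3,0,0],0],[[0,0,0],[2,0,0],0],[[0,0,0],[0,0,0],0],[[0,0,0],[0,0,0],0],[[0,0,0],[0,0,0],0],[[0,0,0],[0,0,0],0],[[0,0,0],[0,0,0],0],[[0,0,0],[0,0,0],0],[[0,0,0],[0,0,0],0]]'; python3 -c "
from h import *
togo([608,242,110])"
```

```text
t: 6.25
ee_pos: [612.5, 240.2, 104.1]
orientation: [-3.118, 0.306, 0.025]
ft_force: [-2.8, 0.3, 0.1]
width: 0.4
t 6.25 p [612.5 240.2 104.1] xaz -0.196 z [-0.015  0.01  -1.   ] F [-2.8  0.3  0.1] w 0.4
delta world [-4.5  1.8  5.9] tool [-4.8 -0.9 -5.8]
```

```bash
python3 -m handwheel '[[[0,0,0],[4,0,0],0],[[0,0,0],[4,0,0],0],[[0,0,0],[4,0,0],0],[[0,0,0],[-15,0,0],0],[[0,0,0],[-25,0,0],0],[[0,0,0],[-25,0,0],0],[[0,0,0],[-10,0,-20],0],[[0,0,0],[0,0,-30],0],[[0,0,0],[0,0,-30],0],[[0,0,0],[0,0,-30],0]]'; python3 -c "
from h import *
togo([508,-312,150])
for n in('side','top'):
    p=shot(n,n+'3.png')
    for q in('lever_tip','mushroom_top'):
        for d in ctrl.spot_point(p,q)[:2]:print(n,q,d['score'],w(p,d['position']).round(1))
"
```

```text
t: 7.08
ee_pos: [539.5, 252.4, 213.6]
orientation: [-3.124, 0.308, 0.073]
ft_force: [0.2, 0.1, 1.3]
width: 0.2
t 7.08 p [539.5 252.4 213.6] xaz -0.197 z [-0.046  0.006 -0.999] F [0.2 0.1 1.3] w 0.2
delta world [ -31.5 -564.4  -63.6] tool [ 82.3 559.4  61.6]
side lever_tip 0.79 [644.1 237.6 122.5]
side lever_tip 0.56 [509.6  39.6  -6.4]
side mushroom_top 0.5 [ 501.2 -311.7   71. ]
top lever_tip 0.66 [643.4 237.1 124.4]
top mushroom_top 0.75 [ 506.  -310.4   73.5]
top mushroom_top 0.26 [ 592.  -134.7   81.8]
```

View pics/side3.png

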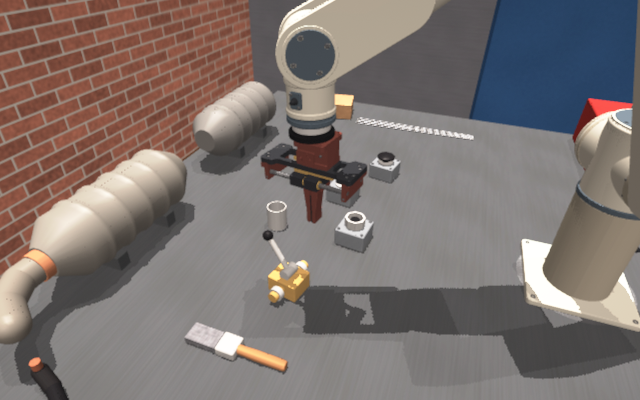

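The side image has the ball at (268,235), and both cameras give about (644,237,123). That puts the lever at its stop. Now over to the mushroom.

```bash
python3 -m handwheel '[[[0,0.02,0],[5,30,0],0],[[0,0.02,0],[5,37,0],0],[[0,0,0],[5,37,0],0],[[0,0,0],[5,37,0],0],[[0,0,0],[5,37,0],0],[[0,0,0],[5,37,0],0],[[0,0,0],[5,37,0],0],[[0,0,0],[5,37,0],0],[[0,0,0],[5,37,0],0],[[0,0,0],[5,37,0],0]]'; python3 -c "
from h import *
togo([506,-311,150])"
```

```text
t: 8.22
ee_pos: [510.0, -122.8, 196.3]
orientation: [3.122, -0.29, -0.046]
ft_force: [0.6, 0.6, -0.7]
width: 0.2
t 8.22 p [ 510.  -122.8  196.3] xaz -0.186 z [-0.03  -0.003 -1.   ] F [ 0.6  0.6 -0.7] w 0.2
delta world [  -4.  -188.2  -46.3] tool [ 32.1 185.3  46.9]
```

```bash
python3 -m handwheel '[[[0,0.01,0],[6,32,0],0],[[0,0.01,0],[6,32,0],0],[[0,0.01,0],[6,32,0],0],[[0,0,0],[6,30,0],0],[[0,0,0],[6,28,0],0],[[0,0,0],[1,10,10],0],[[0,0,0],[0,0,10],0],[[0,0,0],[0,0,10],0],[[0,0,0],[0,0,0],0],[[0,0,0],[0,0,0],0]]'; python3 -c "
from h import *
togo([506,-311,120])"
```

```text
t: 9.05
ee_pos: [499.2, -300.3, 148.8]
orientation: [3.127, -0.304, -0.032]
ft_force: [0.9, 0.1, 0.3]
width: 0.3
t 9.05 p [ 499.2 -300.3  148.8] xaz -0.194 z [-0.02   0.002 -1.   ] F [0.9 0.1 0.3] w 0.3
delta world [  6.8 -10.7 -28.8] tool [ 9.3  9.2 28.6]
```

```bash
python3 -m handwheel '[[[0,0.01,0],[5,5,0],0],[[0,0.01,0],[4,4,0],0],[[0,0,0],[0,0,12],0],[[0,0,0],[0,0,12],0],[[0,0,0],[0,0,12],0],[[0,0,0],[0,0,12],0],[[0,0,0],[0,0,4],0],[[0,0,0],[0,0,0],0],[[0,0,0],[0,0,0],0],[[0,0,0],[0,0,0],0]]'; python3 -c "
from h import *
togo([506,-311,83])
p=shot('side');cv2.imwrite('pics/s4c.png',cv2.resize(p['pixels'][100:220,310:470,::-1],(800,600),interpolation=cv2.INTER_CUBIC))
"
```

```text
t: 9.88
ee_pos: [507.5, -306.9, 90.0]
orientation: [3.127, -0.294, -0.001]
ft_force: [-0.6, 0.1, 0.7]
width: 0.2
t 9.88 p [ 507.5 -306.9   90. ] xaz -0.188 z [-0.001 -0.001 -1.   ] F [-0.6  0.1  0.7] w 0.2
delta world [-1.5 -4.1 -7. ] tool [-0.7  4.3  7. ]
```

View pics/s4c.png

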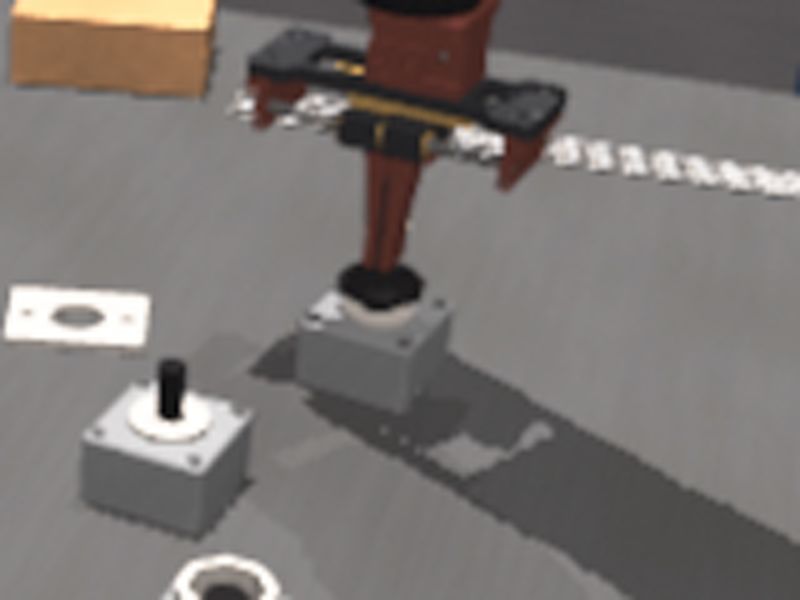

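The fingertips are just above the mushroom at crop (380,270), well centred.

```bash
python3 -m handwheel '[[[0,0,0],[0,4,0],0],[[0,0,0],[0,0,2],0],[[0,0,0],[0,0,2],0],[[0,0,0],[0,0,2],0],[[0,0,0],[0,0,2],0],[[0,0,0],[0,0,1],0],[[0,0,0],[0,0,1],0],[[0,0,0],[0,0,1],0],[[0,0,0],[0,0,0],0],[[0,0,0],[0,0,0],0]]'; python3 -c "
from h import *
togo([506,-311,77])"
```

```text
t: 10.77
ee_pos: [508.2, -312.5, 80.9]
orientation: [3.125, -0.295, 0.006]
ft_force: [-0.1, 0.2, 2.5]
width: 0.4
t 10.77 p [ 508.2 -312.5   80.9] xaz -0.188 z [ 0.003 -0.003 -1.   ] F [-0.1  0.2  2.5] w 0.4
delta world [-2.2  1.5 -3.9] tool [-2.4 -1.1  3.9]
```

```bash
python3 -m handwheel '[[[0,0,0],[0,0,1],0],[[0,0,0],[0,0,1],0],[[0,0,0],[0,0,1],0],[[0,0,0],[0,0,1],0],[[0,0,0],[0,0,1],0],[[0,0,0],[0,0,1],0],[[0,0,0],[0,0,1],0],[[0,0,0],[0,0,0.5],0],[[0,0,0],[0,0,0.5],0],[[0,0,0],[0,0,0.5],0]]'; python3 -c "
from h import *
togo([506,-311,77])"
```

```text
t: 11.6
ee_pos: [508.3, -312.6, 74.9]
orientation: [3.125, -0.294, 0.006]
ft_force: [-1.3, 1.2, 8.6]
width: 0.5
t 11.6 p [ 508.3 -312.6   74.9] xaz -0.188 z [ 0.003 -0.003 -1.   ] F [-1.3  1.2  8.6] w 0.5
delta world [-2.3  1.6  2.1] tool [-2.5 -1.1 -2.2]
```

At 74.9 the TCP is 8.1 mm below the expected contact height, and the force is 8.6 N, so the button is bottomed. I hold briefly, then lift.

```bash
python3 -m handwheel '[[[0,0,0],[0,0,0],0],[[0,0,0],[0,0,0],0],[[0,0,0],[0,0,-2],0],[[0,0,0],[0,0,-4],0],[[0,0,0],[0,0,-6],0],[[0,0,0],[0,0,-15],0],[[0,0,0],[0,0,-25],0],[[0,0,0],[0,0,-30],0],[[0,0,0],[0,0,-30],0],[[0,0,0],[0,0,-20],0]]'; python3 -m handwheel '[[[0,0,0],[0,0,0],0],[[0,0,0],[0,0,0],0],[[0,0,0],[0,0,0],0],[[0,0,0],[0,0,0],0],[[0,0,0],[0,0,0],0],[[0,0,0],[0,0,0],0],[[0,0,0],[0,0,0],0],[[0,0,0],[0,0,0],0],[[0,0,0],[0,0,0],0],[[0,0,0],[0,0,0],0]]'; python3 -c "
from h import *
togo([506,-311,200])
for n in('side','top'):
    p=shot(n,n+'5.png')
    for q in ['lever_tip','mushroom_station','mushroom_top','slim_top','guarded_top','tube','flange','brush']:
        for d in ctrl.spot_point(p,q)[:1]:print(n,q,round(d['score'],2),w(p,d['position']).round(1))
"
```

```text
t: 12.43
ee_pos: [504.9, -310.0, 207.0]
orientation: [-3.125, 0.295, 0.011]
ft_force: [1.7, -0.2, 0.2]
width: 0.3
t: 13.27
ee_pos: [504.2, -309.5, 205.3]
orientation: [-3.124, 0.295, 0.013]
ft_force: [-0.3, 0.1, -0.2]
width: 0.5
t 13.27 p [ 504.2 -309.5  205.3] xaz -0.188 z [-0.008  0.004 -1.   ] F [-0.3  0.1 -0.2] w 0.5
delta world [ 1.8 -1.5 -5.3] tool [2.1 1.2 5.3]
side lever_tip 0.82 [642.6 235.3 121.9]
side mushroom_top 0.68 [ 504.6 -313.    71.2]
side slim_top 0.64 [ 589.3 -135.    78. ]
side guarded_top 0.47 [510.5  36.4  62.7]
side tube 0.9 [712.3  51.   -4.6]
side flange 0.58 [ 703.6 -297.2   -4. ]
side brush 0.7 [617.7 426.6  -5.9]
top lever_tip 0.44 [645.1 232.5 123.2]
top mushroom_station 0.66 [ 506.8 -310.9   -2.1]
top mushroom_top 0.6 [ 505.6 -310.5   70.5]
top slim_top 0.57 [ 591.3 -136.2   82.9]
top guarded_top 0.5 [509.   34.9  60.8]
top tube 0.51 [716.3  51.    3.3]
top flange 0.87 [ 699.1 -305.3    1.2]
top brush 0.71 [ 6.200e+02  4.302e+02 -5.000e-01]
```

View pics/side5.png

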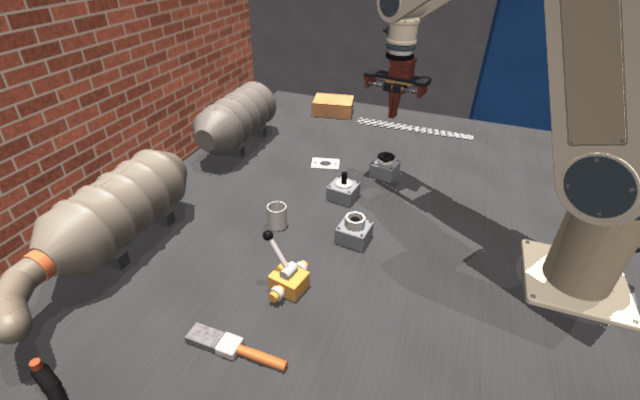

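The picture shows the lever over (ball at (268,235)), the mushroom up at (386,158), everything else unmoved and the gripper clear.

```bash
python3 -c "
from workcell import ctrl
print(ctrl.close_job())"
```

```text
the job is handed in; nothing more can be done
None
```

The purge gas is open and the purge was started. I handed the job in at about 13.4 s of the 48 s allowed, and no verdict is reported back.

- **Valve lever:** I pushed it over with closed fingers until it stopped giving. At the end both cameras put the ball about 50 mm past the hinge and 122–123 mm high, which matches the open stop at about 1.2 rad.
- **Mushroom button:** I pressed it centrally with the closed fingertips, about 8 mm down. The force read 8.6 N at the end of the press, so it was bottomed and well under the 25 N limit. I then lifted the fingers about 120 mm clear.
- **Last checks:** Both cameras show the mushroom back at its starting height. The stations, tube, flange and brush are within about 6 mm of their first readings, which is within the network's noise. The wrist force was about 0 N, so nothing was being touched.
- **Disagreements:** The side camera reads button heights 2–6 mm low compared with the given sizes, as it already did before the job. In the last side picture the network did not find the mushroom station as a whole, but the top camera placed it within 5 mm of its start. The button joint positions cannot be read directly, so "all buttons up to within 1 mm" rests on the pictures.

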